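# Draw back the cup dispenser's sprung rod for refilling

### The arm

A 7-joint arm with a two-finger parallel gripper is mounted at the origin on the work surface. World frame = base frame: x ahead of the robot, y to its left, z up, the work surface at z = 0. Lengths are in mm, angles in rad, forces in N, time in s.
With the tool pointing down it reaches from about 400 to 850 mm from the base axis. Payload 6.9 kg.
Tool frame: the origin (TCP) lies midway between the tips of the shut fingers; the grasp point (between the pads) lies 19 mm behind it (grip_depth is the distance from the TCP to the grasp point, in mm); x points along the fingers, z is the direction in which the jaws open and shut, and the axes are right-handed (so a half turn about x gives the same grasp; the last joint's range is limited). The gripper opens to 85 mm and grips with 20 to 120 N. Pads are 22 mm wide; open, the fingers measure 114 mm over their backs; the gripper's body (76 mm by 85 mm) begins 54 mm behind the grasp point. The pads swing forward as they close: fully open they stand 13 mm farther back than shut.
Start: joints at [-1.145, 0.507, -0.238, 1.5, 0.126, 1.149, -0.155], TCP at [196.504, 593.294, 231.275] pointing down, gripper open.
Joint ranges: [-3.08, 3.08], [-0.24, 2.05], [-1.43, 1.35], [0, 2.5], [-1.52, 4.66], [0.17, 1.96], [-2.89, 2.89]. Speed limits (rad/s): [2.39, 2.39, 3.14, 3.14, 3.14, 3.14, 3.14].

### API

Orientations are given as a unit quaternion [x, y, z, w].
In Python, from workcell import * gives the robot as it stands.
- The arm moves only by the tool play_rows, never from a script. Its argument "plan" is a list of rows, each a list of 7 numbers: the turn, a rotation vector about the tool's x, y, z in rad, then the shift along the tool's x, y, z in m, then the opening, from 0 (shut) to 1 (fully open). A call has 1 to 10 rows; each row is the pose to reach, as a shift and turn from the pose commanded when the call began, along the tool's axes at that moment; what a row does not reach only later rows make up. A row lasts 1/10 s, in which the tool goes at most 50 mm and 8.59 degrees, less where a joint would pass 70% of its speed; a pose out of reach is approached as far as the arm can. A call with a gripper value outside its range is refused whole. The fingers move at their own pace and stop on an object; "force" is the grip in N (left out, the last holds). Time passes only in rows, so rows that repeat a pose let the fingers close. It gives the time, the measured TCP pose, the force and the opening at its end, in the units of the state.
- sense(): the state, without advancing time (a new reading comes with each control period).
- snapshot(name): name is "scene" or "top"; returns (picture, depth): 384x512x3 uint8, red, green, blue; 384x512 float32, mm along the optical axis (not along the pixel's ray), 0 where there is no reading.
- camera_params(name): a dict with "mtx" (3x3 intrinsics, pixels), "world_from_camera" (4x4, takes a point from camera to world coordinates). Camera axes: x right, y down, z forward; pixel columns grow to the right and rows downward; lengths in mm; the calibration is good to about 2 mm. A picture is of the moment at which its call begins. camera_params takes no time and is no camera call.
- finish_job(): hands the job in, once; it reports no verdict.
The state is a dict: "time_s": time; "qpos": joint angles; "joint_velocities": joint speeds; "effort": joint torques, N m; "tcp_pos": TCP position; "ee_rot": TCP orientation; "force": force on the tool from outside, world axes, zero at the start; "moment": the same for the moment, N m; "gripper_width": finger opening in mm.
Only numpy, scipy, OpenCV 4.12 (cv2) and the standard library are available. Lean on these libraries where they do the work, as an engineer would, in place of code of your own. Each camera call takes 0.05 s, during which the arm holds its last target.

### The job

Get the cup dispenser ready for a refill: draw its orange handle straight out of the barrel, first taking up the free slack until you feel it come up against the spring, then on against the spring until the whole green ring stands clear of the barrel's mouth while no red shows. Finish while still holding the handle there, steady; never let the rod snap back, and leave the cups, the jar and the pestle where they are.

Things in the scene. Friction and masses are not known exactly. Their poses are not given: they have to be found in the camera images.
- dispenser: Cup dispenser, fixed to the table, level. Origin on the table surface under the rod's axis, near mid-travel of the handle; -x is the direction the handle is pulled, z up. Dark spring barrel (40 mm diameter, axis 60 mm up, pale collar at the mouth) from x = 125 to 210 mm; behind it a white open trough, 125 to 140 mm wide, 108 mm high, to x = 450 mm. Before the mouth only rod and handle.
- mouth (a point): Centre of the barrel's mouth, where the rod comes out: at (125, 0, 60) mm in the dispenser's frame.
- handle: Orange upright round grip, 24 mm diameter, 40 to 130 mm above the table; grip it about 110 mm up. Origin on its centre line at the rod's axis, 60 mm up. Its thin 10 mm rod slides out of the draw tube almost freely (0.7 N) over 50 mm to a stop; 0 to 35 mm of this slack is already out at the start. Slack all in and tube home: grip's centre 65 mm from the mouth.
- green_ring (a point): Rear edge (the edge towards the barrel) of the green ring on the draw tube, on the axis. The ring is 10 mm wide; a red ring follows, its front edge 14 mm behind this point. Both are hidden in the barrel at rest. With the slack all out, this point lies 171 mm from the handle's origin; with it all in, 121 mm.
- draw_tube (a joint): How far the 18 mm aluminium draw tube is pulled out, m: 0 = home. A spring pulls it home: 6 N at 0, rising to about 14 N at 0.063. It moves only once the handle's slack is out. At 0.056 the green ring is just wholly out of the mouth, at 0.070 the red ring begins to show, hard end at 0.085.
- cups: Stack of white and blue paper cups, upright, 83 mm diameter, 123 mm high, standing beside the trough; origin at the centre of its underside. Leave alone.
- jar: Small closed glass jar, 70 mm diameter, 85 mm high; origin at the centre of its underside. Leave alone.
- pestle: Wooden pestle lying on the table, 200 mm long (its x axis), about 30 mm thick; origin under its middle. Leave alone.

How it is judged:
By the outcome, as a careful person would: the job done as asked, in the order asked, and still so for the second after the job is handed in, while the arm keeps its last pose, push and grip.
It also fails if it takes over 32 s, if anything falls off the work surface, if the arm or the gripper's body presses on something with over 40 N, if the wrist force passes 120 N, or if a joint passes its speed limit or range.

## Working session

There is one attempt and no reset: what is moved stays moved. The work goes in short steps, Python scripts to look and compute and a tool call to move; the robot and the scene stay as the last step left them, time stands still between calls to the robot, and variables do not carry over. Pictures are saved under pics/ and viewed, and the job is handed in when it is done.

Besides the shell and the picture viewer there is one more tool, called by a JSON object that holds its "api" and its "payload", one argument or row to a line. play_rows: Moves the arm, as the interface text tells. Its arguments: {"type":"object","properties":{"plan":{"type":"array","items":{"type":"array","items":{"type":"number"}}},"force":{"type":"number"}},"required":["plan"]}

```bash
ls; mkdir -p pics; python3 - <<'E'
from workcell import *
import cv2,numpy as np
s=sense()
print(s)
for n in("scene","top"):
    p,d=snapshot(n); cv2.imwrite(f"pics/{n}0.png",p[:,:,::-1]); np.save(f"{n}0_d.npy",d)
    c=camera_params(n); print(n,np.round(c["mtx"],1).tolist(),np.round(c["world_from_camera"],3).tolist())
E
```

```text
pics
{'time_s': 0.0, 'qpos': array([-1.14547358,  0.50830003, -0.23752871,  1.50112694,  0.12570825,
        1.14887361, -0.1547779 ]), 'joint_velocities': array([ 2.28090720e-05, -6.79378673e-04, -4.18563253e-04,  1.10123619e-03,
        4.49037068e-04, -1.78841017e-04,  8.50486548e-04]), 'effort': array([ 4.77353922e-05, -6.20599008e+01, -2.18661658e+00, -2.49652845e+01,
        1.26640795e-02,  1.21143568e-02, -5.18917398e-05]), 'tcp_pos': array([196.41817766, 592.81761916, 230.45530946]), 'ee_rot': array([-0.41438479,  0.57371066,  0.4136517 ,  0.57274217]), 'force': array([ 0.19172863, -0.75227269, -0.2622966 ]), 'moment': array([-0.0114891 ,  0.0535747 , -0.06178114]), 'gripper_width': 85.35157074762593}
scene [[458.9, 0.0, 255.3], [0.0, 458.9, 188.6], [0.0, 0.0, 1.0]] [[0.635, 0.636, -0.439, 1077.997], [0.773, -0.52, 0.364, -385.204], [0.003, -0.57, -0.821, 996.811], [0.0, 0.0, 0.0, 1.0]]
top [[492.2, 0.0, 251.8], [0.0, 492.2, 197.4], [0.0, 0.0, 1.0]] [[0.017, -0.989, 0.148, 418.248], [-0.999, -0.012, 0.032, 17.936], [-0.03, -0.148, -0.988, 1128.256], [0.0, 0.0, 0.0, 1.0]]
```

View pics/scene0.png

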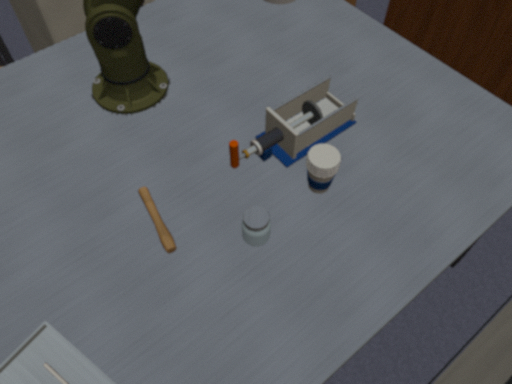

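View pics/top0.png

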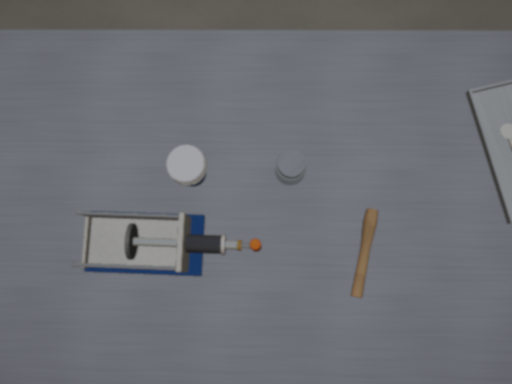

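```bash
cat > h.py <<'E'
from workcell import *
import cv2,numpy as np
def ray(n,u,v):
    c=camera_params(n);K=np.array(c["mtx"]);T=np.array(c["world_from_camera"])
    d=T[:3,:3]@np.linalg.inv(K)@np.array([u,v,1.]);return T[:3,3],d
def plane(n,u,v,z):
    o,d=ray(n,u,v);return o+d*(z-o[2])/d[2]
def pt(n,u,v,dep):
    o,d=ray(n,u,v);return o+d*dep
def cloud(n,m,D):
    v,u=np.nonzero(m&(D>0));return np.array([pt(n,a,b,D[b,a]) for a,b in zip(u,v)])
def proj(n,P):
    c=camera_params(n);T=np.linalg.inv(np.array(c["world_from_camera"]));q=T[:3,:3]@np.asarray(P,float)+T[:3,3];q=np.array(c["mtx"])@q;return q[:2]/q[2]
def orange(p):
    h=cv2.cvtColor(p,cv2.COLOR_RGB2HSV);return (h[...,0]<14)&(h[...,1]>190)&(h[...,2]>100)
E
python3 - <<'E'
from h import *
A=cv2.imread("pics/scene0.png");B=cv2.imread("pics/top0.png")
a=cv2.resize(A[80:180,215:365],None,fx=5,fy=5,interpolation=cv2.INTER_CUBIC)
b=cv2.resize(B[190:290,140:290],None,fx=5,fy=5,interpolation=cv2.INTER_CUBIC)
cv2.imwrite("pics/a.png",a);cv2.imwrite("pics/b.png",b)
for n,I in(("scene",A),("top",B)):
    D=np.load(n+"0_d.npy");m=orange(I[:,:,::-1].copy());k,l,s,c=cv2.connectedComponentsWithStats(m.astype(np.uint8))
    i=1+np.argmax(s[1:,4]);P=cloud(n,l==i,D)
    print(n,s[i],c[i],P.min(0),P.max(0),np.median(P,0))
    if n=="top":
        T=P[P[:,2]>120];print("top pts",len(T),T.mean(0),T.min(0),T.max(0)); print("cap plane",plane(n,*c[i],130))
    # dark barrel
    h=cv2.cvtColor(I,cv2.COLOR_BGR2HSV)
for v in range(238,252):
    D=np.load("top0_d.npy");print(v,[tuple(np.round(pt("top",u,v,D[v,u])).astype(int)) for u in range(188,262,6)])
E
```

```text
scene [230 141   7   7  39] [233.23076923 143.87179487] [467.64595878  32.99627696 126.13040302] [484.92065647  51.08993445 134.25932127] [477.1140089   42.37715111 131.07782214]
top [252 245   8   5  16] [255.9375 247.6875] [462.45338064  33.74142211 126.91742767] [470.58547701  47.8454375  132.02717786] [464.53203274  39.7343071  129.23637715]
top pts 16 [465.11246705  39.89389942 129.43349561] [462.45338064  33.74142211 126.91742767] [470.58547701  47.8454375  132.02717786]
cap plane [465.08625637  39.8816077  130.        ]
238 [(np.int64(486), np.int64(187), np.int64(79)), (np.int64(486), np.int64(174), np.int64(76)), (np.int64(486), np.int64(161), np.int64(78)), (np.int64(487), np.int64(148), np.int64(76)), (np.int64(487), np.int64(136), np.int64(73)), (np.int64(487), np.int64(123), np.int64(75)), (np.int64(487), np.int64(110), np.int64(77)), (np.int64(492), np.int64(103), np.int64(-2)), (np.int64(492), np.int64(89), np.int64(4)), (np.int64(493), np.int64(75), np.int64(-2)), (np.int64(493), np.int64(61), np.int64(1)), (np.int64(493), np.int64(48), np.int64(0)), (np.int64(493), n
[... 7088 characters left out ...]
1), np.int64(0)), (np.int64(461), np.int64(44), np.int64(114)), (np.int64(466), np.int64(33), np.int64(1))]
251 [(np.int64(459), np.int64(187), np.int64(70)), (np.int64(459), np.int64(174), np.int64(71)), (np.int64(459), np.int64(161), np.int64(72)), (np.int64(459), np.int64(148), np.int64(74)), (np.int64(459), np.int64(135), np.int64(73)), (np.int64(459), np.int64(122), np.int64(74)), (np.int64(460), np.int64(110), np.int64(69)), (np.int64(463), np.int64(102), np.int64(3)), (np.int64(463), np.int64(88), np.int64(1)), (np.int64(463), np.int64(74), np.int64(0)), (np.int64(463), np.int64(61), np.int64(5)), (np.int64(461), np.int64(46), np.int64(57)), (np.int64(464), np.int64(33), np.int64(0))]
```

```bash
python3 - <<'E'
from h import *
# mouth/collar and trough edges; dark barrel mask in top
I=cv2.imread("pics/top0.png");D=np.load("top0_d.npy")
h=cv2.cvtColor(I,cv2.COLOR_BGR2HSV)
for v in (236,240,244,248,252): print(v,[tuple(I[v,u]) for u in range(216,262,2)])
# blue base
m=(h[...,0]>105)&(h[...,0]<125)&(h[...,1]>170)
print(cv2.minAreaRect(np.argwhere(m)[:,::-1].astype(np.float32)))
E
```

```text
236 [(np.uint8(61), np.uint8(59), np.uint8(60)), (np.uint8(62), np.uint8(60), np.uint8(60)), (np.uint8(81), np.uint8(81), np.uint8(82)), (np.uint8(127), np.uint8(131), np.uint8(136)), (np.uint8(125), np.uint8(129), np.uint8(135)), (np.uint8(113), np.uint8(110), np.uint8(109)), (np.uint8(125), np.uint8(118), np.uint8(115)), (np.uint8(125), np.uint8(118), np.uint8(115)), (np.uint8(124), np.uint8(118), np.uint8(115)), (np.uint8(124), np.uint8(118), np.uint8(115)), (np.uint8(124), np.uint8(117), np.uint8(114)), (np.uint8(124), np.uint8(117), np.uint8(114)), (np.uint8(123), np.uint8(117), np.uint8(114)), (np.uint8(124), np.uint8(117), np.uint8(114)), (np.uint8(124), np.uint8(117), np.uint8(114)), (np.uint8(124), np.uint8(117), np.uint8(114)), (np.uint8(123), np.uint8(117), np.uint8(113)), (np.uint8(123), np.uint8(117), np.uint8(114)), (np.uint8(123), np.uint8(116), np.uint8(114)), (np.uint8(122), np.uint8(116), np.uint8(114)), (np.uint8(123), np.uint8(116), np.uint8(114)), (np.uint8(124), np.uint8(117), np.uint8(115)), (np.uint8(123), np.uint8(117), np.uint8(115))]
240 [(np.uint8(61), np.
[... 3644 characters left out ...]
8(123), np.uint8(117), np.uint8(114)), (np.uint8(121), np.uint8(115), np.uint8(113)), (np.uint8(119), np.uint8(114), np.uint8(111)), (np.uint8(122), np.uint8(116), np.uint8(113)), (np.uint8(123), np.uint8(117), np.uint8(114)), (np.uint8(123), np.uint8(116), np.uint8(113)), (np.uint8(123), np.uint8(116), np.uint8(113)), (np.uint8(122), np.uint8(116), np.uint8(113)), (np.uint8(121), np.uint8(114), np.uint8(112)), (np.uint8(113), np.uint8(108), np.uint8(107)), (np.uint8(109), np.uint8(104), np.uint8(104)), (np.uint8(113), np.uint8(108), np.uint8(108)), (np.uint8(121), np.uint8(115), np.uint8(112))]
((145.16574096679688, 243.2017364501953), (112.9345703125, 57.3222541809082), 1.5074357986450195)
```

View pics/a.png

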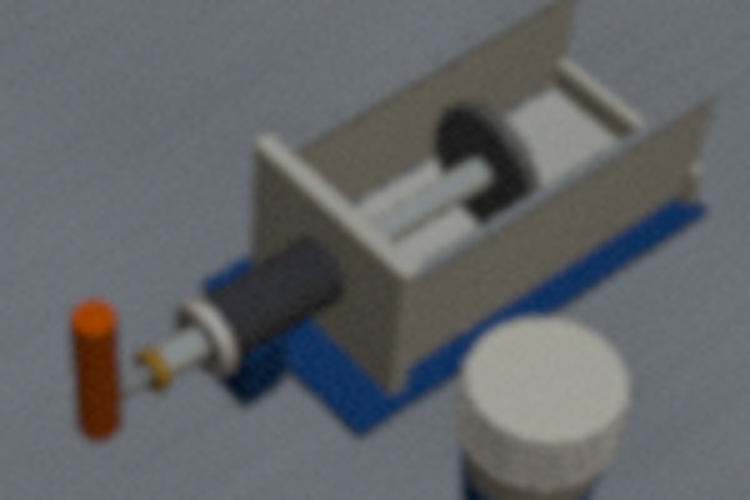

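View pics/b.png

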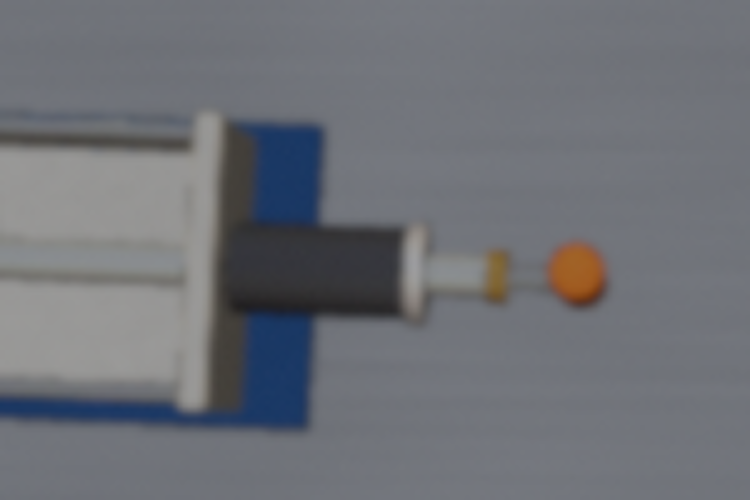

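```bash
python3 - <<'E'
from h import *
f=lambda x,y:(140+(x+.5)/5-.5,190+(y+.5)/5-.5)
P=lambda x,y,z:np.round(plane("top",*f(x,y),z),1)
print("handle cap",P(577,273,130))
print("collar front top",P(427,272,82), "collar sides",P(421,225,60),P(421,320,60),"side front",P(429,272,82))
print("barrel edges near",P(395,230,60),P(395,315,60),"far",P(245,227,60),P(245,310,60))
print("rod in trough",P(5,257,68),P(175,261,68))
print("tube",P(440,272,69),P(480,275,69), "cap end",P(508,276,70))
print("trough front",P(222,115,108),P(208,408,108), "blue",P(322,127,5),P(308,427,5))
D=np.load("top0_d.npy");I=cv2.imread("pics/top0.png")[:,:,::-1].copy()
# cap by depth
m=np.zeros(D.shape,bool);m[232:256,248:268]=True
C=cloud("top",m,D);C=C[(C[:,2]>122)&(C[:,2]<137)];print("cap",len(C),C.mean(0),C.min(0),C.max(0))
# barrel ridge: edges per column
for u0,u1 in((190,200),(200,210),(210,219)):
    m[:]=0;m[225:265,u0:u1]=True;B=cloud("top",m,D);B=B[(B[:,2]>58)&(B[:,2]<90)]
    A=np.c_[B[:,0],np.ones(len(B))];r=np.linalg.lstsq(np.c_[2*B[:,0],2*B[:,2],np.ones(len(B))],B[:,0]**2+B[:,2]**2,rcond=None)[0]
    print("barrel y",B[:,1].mean(),"x mean",B[:,0].mean(),(B[:,0].min()+B[:,0].max())/2,"fit",r[:2],np.sqrt(r[2]+r[0]**2+r[1]**2))
# scene cap
D=np.load("scene0_d.npy");m=np.zeros(D.shape,bool);m[136:152,225:245]=True
C=cloud("scene",m,D);C=C[(C[:,2]>127)&(C[:,2]<134)];print("cap scene",len(C),C.mean(0),C.min(0),C.max(0))
m[:]=0;m[130:165,245:262]=True;C=cloud("scene",m,D)
g=lambda x,y:(215+(x+.5)/5-.5,80+(y+.5)/5-.5)
print("scene cap",plane("scene",*g(96,310),130),"tube cap mid",plane("scene",*g(155,360),66))
E
```

```text
handle cap [472.1  41.9 130. ]
collar front top [474.1 106.8  82. ] collar sides [495.6 111.8  60. ] [454.6 110.7  60. ] side front [474.1 105.9  82. ]
barrel edges near [493.3 123.   60. ] [456.5 122.   60. ] far [493.6 188.6  60. ] [457.7 187.3  60. ]
rod in trough [478.5 291.2  68. ] [477.9 217.1  68. ]
tube [474.9 102.3  69. ] [473.9  85.   69. ] cap end [473.6  72.9  70. ]
trough front [537.  192.3 108. ] [415.5 193.5 108. ] blue [544.1 163.4   5. ] [407.5 165.5   5. ]
cap 104 [472.47334747  42.9053542  129.99013515] [462.25196726  31.73340232 126.18972043] [482.7160907   54.1196925  134.37532349]
barrel y 172.76194499338504 x mean 474.59907438797376 476.20159328576096 fit [475.33635086  63.13362966] 17.68225947548138
barrel y 151.11116072898577 x mean 474.2029657924743 474.5743824333597 fit [474.73588701  62.60813308] 18.141745802395125
barrel y 131.0198922370862 x mean 473.97074307194566 474.86390111087906 fit [474.61667399  62.22792845] 18.286281435733503
cap scene 56 [475.64430244  43.33070126 130.80516063] [463.7095393   32.16800463 127.03992097] [487.07816484  54.64246178 133.1247305 ]
scene cap [471.5812477   47.66909228 130.        ] tube cap mid [473.39896386  82.48106593  66.        ]
```

```bash
cat >> h.py <<'E'
from scipy.spatial.transform import Rotation as Ro
U=np.array([0.016,1,0.]);U/=np.linalg.norm(U)
def goal(sign=1):
    x=np.array([0,0,-1.]);z=sign*U;y=np.cross(z,x);return Ro.from_matrix(np.c_[x,y,z])
def rel(p,R,base=None):
    s=sense();R0=Ro.from_quat(s["ee_rot"]);d=R0.inv().apply(np.asarray(p)-s["tcp_pos"])/1000
    return (R0.inv()*R).as_rotvec(),d
E
python3 - <<'E'
from h import *
s=sense();print(np.round(Ro.from_quat(s["ee_rot"]).as_matrix(),3))
for sg in(1,-1):
    for p in([440,330,230],[472.5,42.9,180],[472.5,42.9,91]):
        print(sg,p,[np.round(a,3) for a in rel(p,goal(sg))])
E
```

```text
[[-0.    -0.949  0.314]
 [-0.001  0.314  0.949]
 [-1.    -0.    -0.002]]
1 [440, 330, 230] [array([-0.304, -0.002, -0.   ]), array([ 0.001, -0.314, -0.173])]
1 [472.5, 42.9, 180] [array([-0.304, -0.002, -0.   ]), array([ 0.051, -0.435, -0.435])]
1 [472.5, 42.9, 91] [array([-0.304, -0.002, -0.   ]), array([ 0.14 , -0.435, -0.435])]
-1 [440, 330, 230] [array([ 2.838e+00, -0.000e+00,  2.000e-03]), array([ 0.001, -0.314, -0.173])]
-1 [472.5, 42.9, 180] [array([ 2.838e+00, -0.000e+00,  2.000e-03]), array([ 0.051, -0.435, -0.435])]
-1 [472.5, 42.9, 91] [array([ 2.838e+00, -0.000e+00,  2.000e-03]), array([ 0.14 , -0.435, -0.435])]
```

{"api": "play_rows", "payload": {
  "plan": [
    [-0.03,0,0,0,-0.02,-0.011,1],
    [-0.06,0,0,0,-0.055,-0.03,1],
    [-0.09,0,0,0,-0.092,-0.051,1],
    [-0.12,0,0,0,-0.13,-0.072,1],
    [-0.15,0,0,0,-0.168,-0.093,1],
    [-0.18,0,0,0,-0.206,-0.114,1],
    [-0.21,0,0,0,-0.242,-0.134,1],
    [-0.24,0,0,0,-0.275,-0.152,1],
    [-0.27,0,0,0,-0.302,-0.17,1],
    [-0.3,-0.002,0,0,-0.325,-0.195,1]
  ]
}}

```text
time_s: 1.1
tcp_pos: [444.9, 304.9, 230.8]
ee_rot: [-0.495, 0.504, 0.496, 0.505]
force: [0.3, 0.1, -0.4]
gripper_width: 85.8
```

```bash
python3 - <<'E'
from h import *
s=sense();print(s["time_s"],s["tcp_pos"],np.round(s["qpos"],2),np.round(Ro.from_quat(s["ee_rot"]).as_matrix(),3))
print([np.round(a,3) for a in rel([472.5,42.9,180],goal())])
E
```

```text
1.1 [444.87176667 304.94819921 230.80925138] [-0.47  0.38 -0.26  1.73  0.11  1.05  0.79] [[ 0.    -1.     0.019]
 [ 0.002  0.019  1.   ]
 [-1.     0.     0.002]]
[array([-0.003,  0.002, -0.   ]), array([ 0.05 , -0.033, -0.262])]
```

{"api": "play_rows", "payload": {
  "plan": [
    [-0.003,0.002,0,0,-0.003,-0.03,1],
    [-0.003,0.002,0,0,-0.007,-0.07,1],
    [-0.003,0.002,0,0,-0.012,-0.11,1],
    [-0.003,0.002,0,0,-0.018,-0.15,1],
    [-0.003,0.002,0,0,-0.024,-0.19,1],
    [-0.003,0.002,0,0,-0.028,-0.22,1],
    [-0.003,0.002,0,0,-0.031,-0.245,1],
    [-0.003,0.002,0,0.005,-0.033,-0.258,1],
    [-0.003,0.002,0,0.01,-0.033,-0.262,1],
    [-0.003,0.002,0,0.01,-0.033,-0.262,1]
  ]
}}

```text
time_s: 2.1
tcp_pos: [470.9, 43.9, 219.7]
ee_rot: [-0.495, 0.505, 0.496, 0.504]
force: [0.0, 1.2, 0.7]
gripper_width: 85.6
```

```bash
python3 - <<'E'
from h import *
s=sense();print(s["time_s"],s["tcp_pos"],np.round(s["qpos"],2),s["force"])
p,d=snapshot("scene");cv2.imwrite("pics/s1.png",cv2.resize(p[40:200,160:360,::-1],None,fx=3,fy=3))
print([np.round(a,3) for a in rel([472.8,42.9,91],goal())])
E
```

```text
2.1 [470.85382442  43.85191804 219.73803881] [-0.01  0.28 -0.17  1.9   0.06  0.96  1.34] [0.01822384 1.15345058 0.66745388]
[array([ 0.   ,  0.   , -0.001]), array([ 0.129, -0.002, -0.002])]
```

View pics/s1.png

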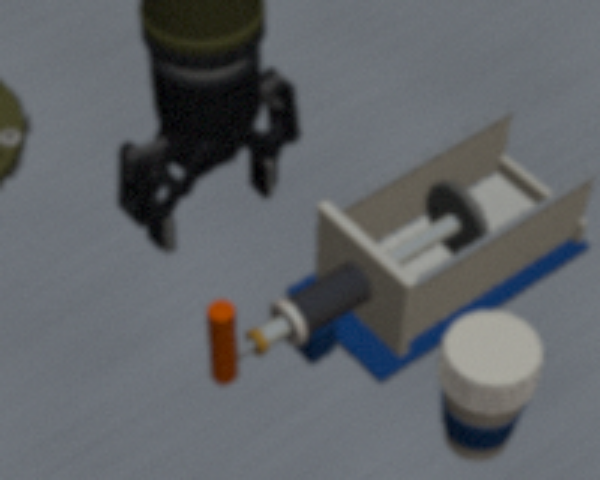

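The picture shows the open jaws above the orange grip (crop 222,340), lined up along the pull axis with nothing below them. Next I descend.

{"api": "play_rows", "payload": {
  "plan": [
    [0,0,0,0.012,-0.002,-0.001,1],
    [0,0,0,0.032,-0.002,-0.001,1],
    [0,0,0,0.055,-0.002,-0.001,1],
    [0,0,0,0.078,-0.002,-0.001,1],
    [0,0,0,0.1,-0.002,-0.001,1],
    [0,0,0,0.116,-0.002,-0.001,1],
    [0,0,0,0.126,-0.002,-0.001,1],
    [0,0,0,0.129,-0.002,-0.001,1],
    [0,0,0,0.129,-0.002,-0.001,1]
  ]
}}

```text
time_s: 3.05
tcp_pos: [473.6, 43.1, 91.8]
ee_rot: [-0.496, 0.504, 0.496, 0.504]
force: [0.2, 0.0, -0.3]
gripper_width: 85.1
```

```bash
python3 - <<'E'
from h import *
s=sense();print(s["time_s"],s["tcp_pos"],np.round(s["qpos"],2),s["force"])
for n in("scene","top"):
    p,d=snapshot(n);q=p[40:200,160:360,::-1] if n=="scene" else p[170:320,130:330,::-1]
    cv2.imwrite(f"pics/{n}2.png",cv2.resize(q,None,fx=3,fy=3))
E
```

```text
3.05 [473.58644109  43.07628855  91.79291462] [-0.04  0.46 -0.15  2.07  0.11  0.62  1.29] [ 0.16367785  0.02602533 -0.25830953]
```

View pics/scene2.png

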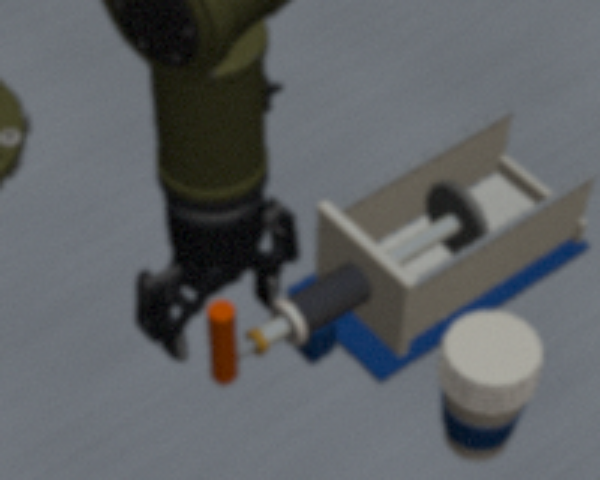

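View pics/top2.png

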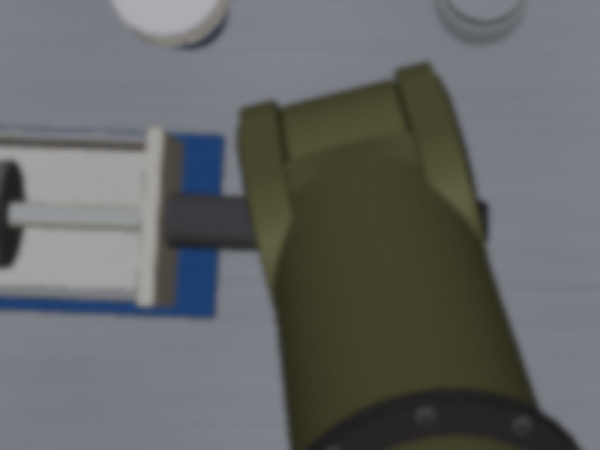

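```bash
python3 - <<'E'
from h import *
for P in([473,43,130],[473,43,40],[473.6,43+43,104],[473.6,43-43,104],[473.6,43,104]): print(P,(proj("scene",P)-[160,40])*3)
E
```

```text
[473, 43, 130] [217.97973758 308.55505527]
[473, 43, 40] [221.80508539 375.47817013]
[473.6, 86, 104] [259.54745687 304.45706843]
[473.6, 0, 104] [178.50180735 354.61638892]
[473.6, 43, 104] [219.57396335 329.19674643]
```

Both views agree: handle centred between the fingertips (scene crop 180,350 and 270,300; handle top 222,308), which fits the projection to within about 2 px. The arm hides the handle in the top view. Next I close.

{"api": "play_rows", "payload": {
  "plan": [
    [0,0,0,0,0,0,0.6],
    [0,0,0,0,0,0,0.45],
    [0,0,0,0,0,0,0.35],
    [0,0,0,0,0,0,0.25],
    [0,0,0,0,0,0,0.15],
    [0,0,0,0,0,0,0],
    [0,0,0,0,0,0,0],
    [0,0,0,0,0,0,0]
  ],
  "force": 60
}}

```text
time_s: 3.95
tcp_pos: [473.6, 42.4, 92.1]
ee_rot: [-0.496, 0.504, 0.496, 0.504]
force: [-1.2, 0.1, 5.7]
gripper_width: 22.5
```

```bash
python3 - <<'E'
from h import *
s=sense();print(s["time_s"],s["tcp_pos"],np.round(s["joint_velocities"],3),s["force"],s["moment"],s["gripper_width"])
p,d=snapshot("scene");q=p[40:200,160:360,::-1]
cv2.imwrite("pics/scene3.png",cv2.resize(q,None,fx=3,fy=3))
s=sense();print(s["tcp_pos"],s["force"],s["gripper_width"])
E
```

```text
3.95 [473.64041792  42.36352197  92.08753157] [-0.001  0.     0.001  0.    -0.    -0.001 -0.001] [-1.20921315  0.05916846  5.7203514 ] [-0.0840622   0.28838541  0.00197995] 22.462138544021826
[473.65263305  42.34021899  92.07327591] [-2.15732592 -0.97247871  5.18503645] 22.38585804889563
```

View pics/scene3.png

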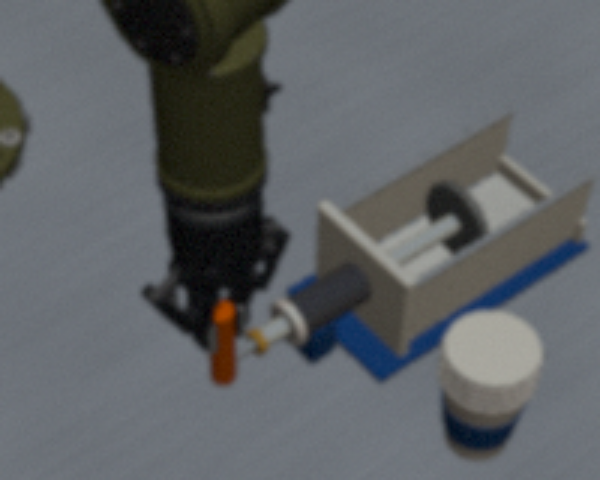

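```bash
python3 - <<'E'
from h import *
q=cv2.imread("pics/scene3.png")[270:400,150:300]
cv2.imwrite("pics/z3.png",cv2.resize(q,None,fx=5,fy=4.5,interpolation=cv2.INTER_CUBIC)[:590])
E
```

```text
(no output)
```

View pics/z3.png

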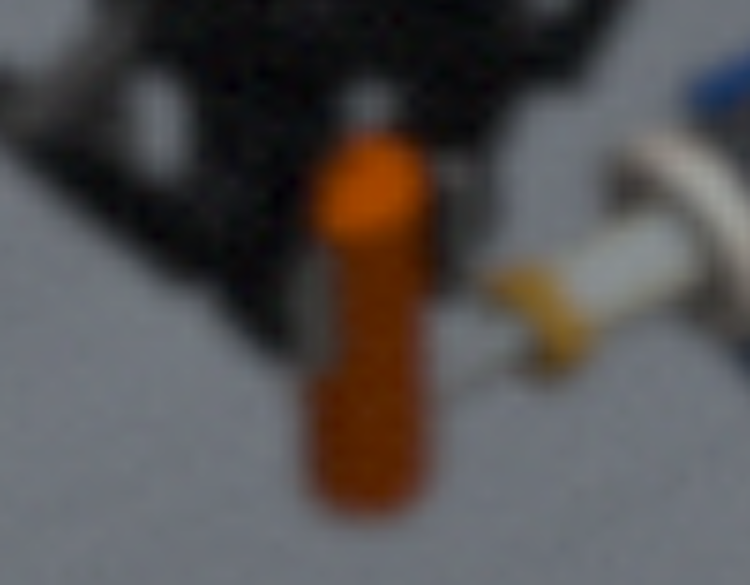

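The near pad covers only about 6 mm of the handle's left side, so the pads sit about 4–5 mm too near the base. I open a little, shift 4 mm in +x and grip again.

{"api": "play_rows", "payload": {
  "plan": [
    [0,0,0,0,0,0,0.45],
    [0,0,0,0,0,0,0.45],
    [0,0,0,0,0,0,0.45],
    [0,0,0,0,-0.004,0,0.45],
    [0,0,0,0,-0.004,0,0.45],
    [0,0,0,0,-0.004,0,0.2],
    [0,0,0,0,-0.004,0,0],
    [0,0,0,0,-0.004,0,0],
    [0,0,0,0,-0.004,0,0],
    [0,0,0,0,-0.004,0,0]
  ],
  "force": 60
}}

```text
time_s: 5.0
tcp_pos: [477.6, 42.3, 91.9]
ee_rot: [-0.496, 0.504, 0.496, 0.504]
force: [-0.1, -0.0, 2.6]
gripper_width: 22.7
```

```bash
python3 - <<'E'
from h import *
s=sense();print(s["time_s"],s["tcp_pos"],s["force"],s["moment"],s["gripper_width"])
p,d=snapshot("scene");q=p[130:173,210:260,::-1]
cv2.imwrite("pics/z4.png",cv2.resize(q,None,fx=13,fy=13,interpolation=cv2.INTER_CUBIC))
s=sense();print(s["tcp_pos"],s["force"],s["gripper_width"])
E
```

```text
5.0 [477.62626169  42.29632479  91.86903347] [-0.13295453 -0.04146267  2.62115642] [-0.02694999 -0.04389258 -0.01438263] 22.69792136454355
[477.65963266  42.27301938  91.87858597] [1.07053921 0.12794471 1.91081544] 22.921161318031427
```

View pics/z4.png

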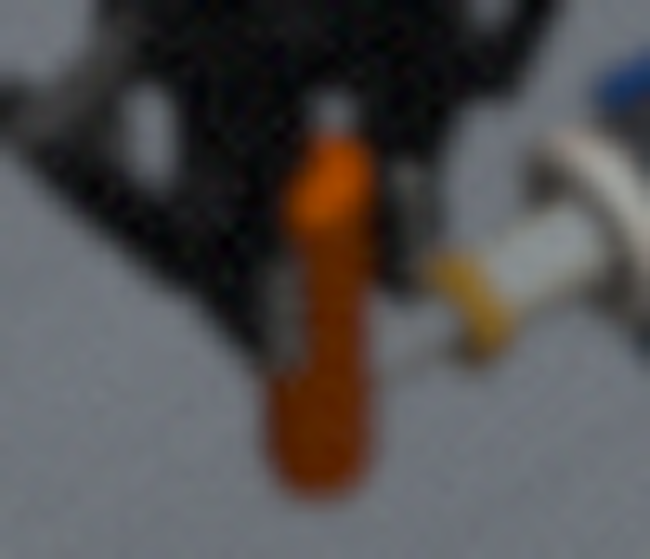

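Grip is centred now: the pad (z4 285,320) hides about a third of the handle. Now I pull slowly through the slack.

{"api": "play_rows", "payload": {
  "plan": [
    [0,0,0,0,0,-0.002,0],
    [0,0,0,0,0,-0.005,0],
    [0,0,0,0,0,-0.008,0],
    [0,0,0,0,0,-0.012,0],
    [0,0,0,0,0,-0.016,0],
    [0,0,0,0,0,-0.02,0],
    [0,0,0,0,0,-0.024,0],
    [0,0,0,0,0,-0.027,0],
    [0,0,0,0,0,-0.029,0],
    [0,0,0,0,0,-0.03,0]
  ]
}}

```text
time_s: 6.05
tcp_pos: [477.1, 12.1, 91.8]
ee_rot: [-0.496, 0.504, 0.496, 0.504]
force: [-0.8, -0.0, 5.5]
gripper_width: 22.8
```

```bash
python3 - <<'E'
from h import *
s=sense();print(s["time_s"],s["tcp_pos"],s["force"],s["moment"],s["gripper_width"],np.round(Ro.from_quat(s["ee_rot"]).as_matrix(),3))
E
```

```text
6.05 [477.05497264  12.07513138  91.84909552] [-0.79918431 -0.04070713  5.49953053] [0.18458223 0.07483763 0.0784254 ] 22.754212117513912 [[ 0.    -1.     0.017]
 [-0.     0.017  1.   ]
 [-1.    -0.    -0.   ]]
```

{"api": "play_rows", "payload": {
  "plan": [
    [0,0,0,0,0,-0.002,0],
    [0,0,0,0,0,-0.004,0],
    [0,0,0,0,0,-0.006,0],
    [0,0,0,0,0,-0.008,0],
    [0,0,0,0,0,-0.01,0],
    [0,0,0,0,0,-0.012,0],
    [0,0,0,0,0,-0.013,0],
    [0,0,0,0,0,-0.013,0]
  ]
}}

```text
time_s: 6.85
tcp_pos: [476.8, -0.9, 91.8]
ee_rot: [-0.496, 0.504, 0.496, 0.504]
force: [-0.1, -0.4, 6.1]
gripper_width: 22.5
```

{"api": "play_rows", "payload": {
  "plan": [
    [0,0,0,0,0,-0.001,0],
    [0,0,0,0,0,-0.002,0],
    [0,0,0,0,0,-0.003,0]
  ]
}}

```text
time_s: 7.15
tcp_pos: [476.7, -3.6, 91.8]
ee_rot: [-0.496, 0.504, 0.496, 0.504]
force: [-1.2, 0.3, 4.3]
gripper_width: 22.3
```

{"api": "play_rows", "payload": {
  "plan": [
    [0,0,0,0,0,-0.001,0],
    [0,0,0,0,0,-0.002,0]
  ]
}}

```text
time_s: 7.35
tcp_pos: [476.7, -5.3, 91.8]
ee_rot: [-0.496, 0.504, 0.496, 0.504]
force: [-1.0, 4.3, 4.4]
gripper_width: 22.7
```

{"api": "play_rows", "payload": {
  "plan": [
    [0,0,0,0,0,-0.001,0],
    [0,0,0,0,0,-0.002,0]
  ]
}}

```text
time_s: 7.55
tcp_pos: [476.7, -5.9, 91.8]
ee_rot: [-0.496, 0.503, 0.497, 0.504]
force: [-1.3, 6.8, 4.4]
gripper_width: 22.4
```

{"api": "play_rows", "payload": {
  "plan": [
    [0,0,0,0,0,0,0],
    [0,0,0,0,0,0,0],
    [0,0,0,0,0,0,0]
  ]
}}

```text
time_s: 7.85
tcp_pos: [476.7, -6.0, 91.8]
ee_rot: [-0.496, 0.503, 0.496, 0.504]
force: [-0.0, 5.7, 5.2]
gripper_width: 22.9
```

```bash
python3 - <<'E'
from h import *
for i in range(1):
    s=sense();print(s["time_s"],s["tcp_pos"],s["force"],s["moment"],s["gripper_width"])
for n in("scene","top"):
    p,d=snapshot(n);np.save(n+"5_d.npy",d);cv2.imwrite(f"pics/{n}5.png",p[:,:,::-1]);q=p[110:185,200:300,::-1] if n=="scene" else p[200:290,200:320,::-1]
    cv2.imwrite(f"pics/{n}5z.png",cv2.resize(q,None,fx=6,fy=6,interpolation=cv2.INTER_CUBIC))
E
```

```text
7.85 [476.67729698  -5.95328735  91.82874769] [-0.02951509  5.74905129  5.24532097] [ 1.19053577  0.12163638 -0.1550769 ] 22.86568547512473
```

View pics/scene5z.png

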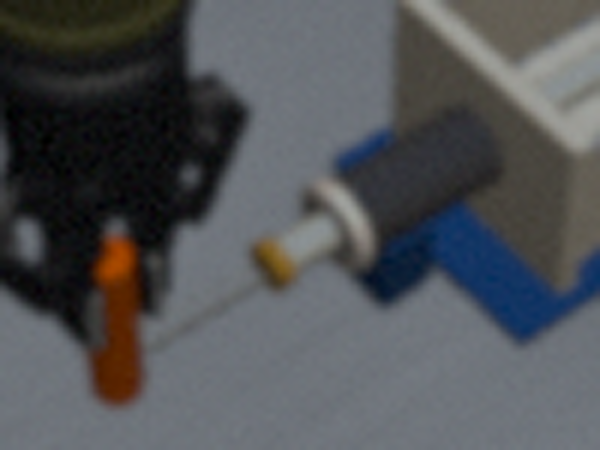

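View pics/top5z.png

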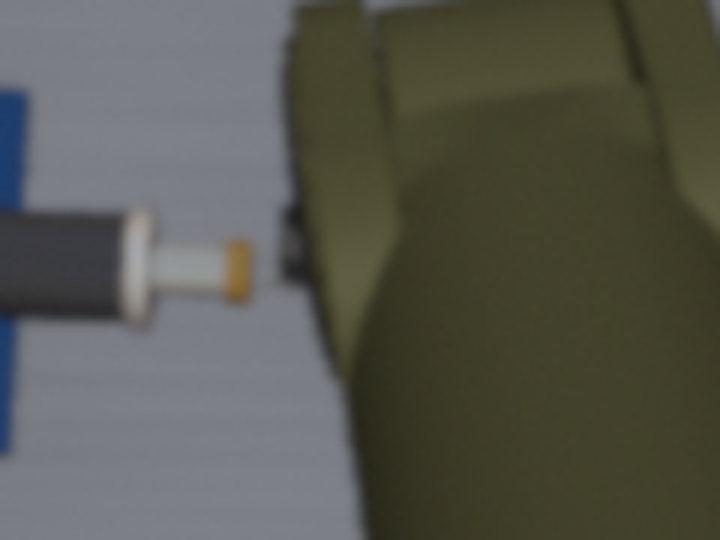

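Spring stop felt: about 5.7 N with TCP y ≈ -6, and the tube's brass end hasn't moved (top ≈ 239). I continue against the spring.

{"api": "play_rows", "payload": {
  "plan": [
    [0,0,0,0,0,-0.001,0],
    [0,0,0,0,0,-0.003,0],
    [0,0,0,0,0,-0.0055,0],
    [0,0,0,0,0,-0.008,0],
    [0,0,0,0,0,-0.011,0],
    [0,0,0,0,0,-0.014,0],
    [0,0,0,0,0,-0.017,0],
    [0,0,0,0,0,-0.0195,0],
    [0,0,0,0,0,-0.0215,0],
    [0,0,0,0,0,-0.023,0]
  ]
}}

```text
time_s: 8.95
tcp_pos: [476.2, -28.1, 91.8]
ee_rot: [-0.496, 0.503, 0.497, 0.504]
force: [-0.6, 9.7, 4.4]
gripper_width: 22.7
```

{"api": "play_rows", "payload": {
  "plan": [
    [0,0,0,0,0,-0.001,0],
    [0,0,0,0,0,-0.003,0],
    [0,0,0,0,0,-0.0055,0],
    [0,0,0,0,0,-0.008,0],
    [0,0,0,0,0,-0.011,0],
    [0,0,0,0,0,-0.014,0],
    [0,0,0,0,0,-0.017,0],
    [0,0,0,0,0,-0.0195,0],
    [0,0,0,0,0,-0.0215,0],
    [0,0,0,0,0,-0.023,0]
  ]
}}

```text
time_s: 9.95
tcp_pos: [475.8, -50.2, 91.8]
ee_rot: [-0.496, 0.503, 0.497, 0.504]
force: [-1.7, 12.1, 8.1]
gripper_width: 22.5
```

{"api": "play_rows", "payload": {
  "plan": [
    [0,0,0,0,0,-0.001,0],
    [0,0,0,0,0,-0.003,0],
    [0,0,0,0,0,-0.0055,0],
    [0,0,0,0,0,-0.008,0],
    [0,0,0,0,0,-0.0105,0],
    [0,0,0,0,0,-0.013,0],
    [0,0,0,0,0,-0.015,0],
    [0,0,0,0,0,-0.017,0],
    [0,0,0,0,0,-0.018,0],
    [0,0,0,0,0,-0.018,0]
  ]
}}

```text
time_s: 10.95
tcp_pos: [475.4, -67.6, 91.8]
ee_rot: [-0.495, 0.502, 0.498, 0.504]
force: [-2.4, 14.2, 6.8]
gripper_width: 22.6
```

```bash
python3 - <<'E'
from h import *
s=sense();print(s["time_s"],s["tcp_pos"],s["force"],s["moment"],s["gripper_width"])
for n in("scene","top"):
    p,d=snapshot(n);np.save(n+"6_d.npy",d);cv2.imwrite(f"pics/{n}6.png",p[:,:,::-1]);q=p[110:185,200:300,::-1] if n=="scene" else p[220:270,200:300,::-1]
    cv2.imwrite(f"pics/{n}6z.png",cv2.resize(q,None,fx=8,fy=8,interpolation=cv2.INTER_CUBIC))
s=sense();print(s["time_s"],s["tcp_pos"],s["force"])
E
```

```text
10.95 [475.38079616 -67.58344108  91.80390889] [-2.36466828 14.19021232  6.81886482] [ 2.70291617  0.31974923 -0.21111924] 22.62160155062525
11.05 [475.40429966 -67.48430818  91.80525376] [-2.03874445 14.16504249  7.26478068]
```

View pics/scene6z.png

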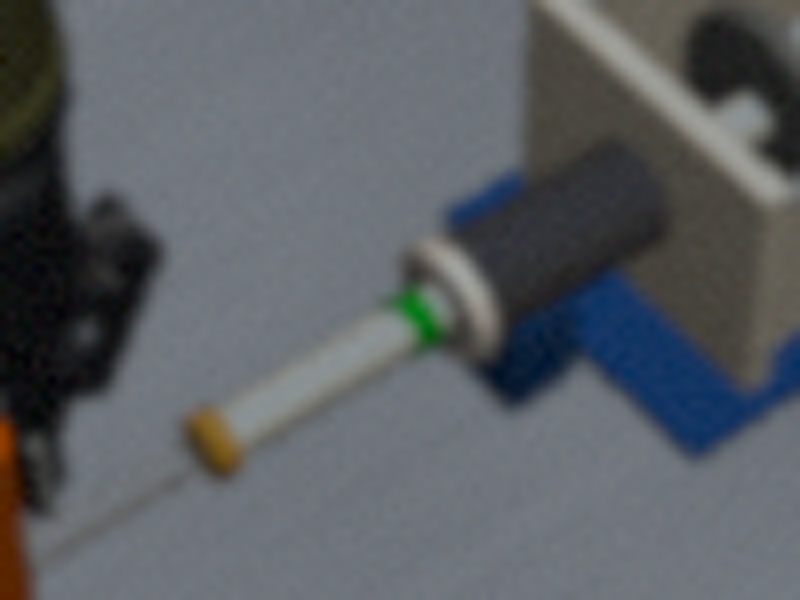

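View pics/top6z.png

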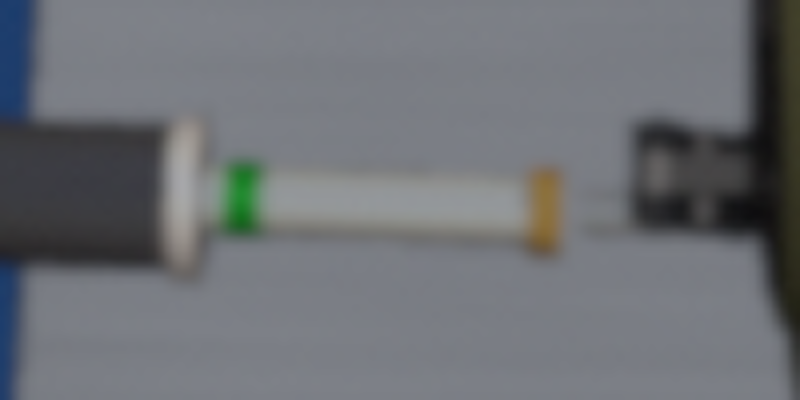

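The green ring (top z 243,200; scene z 418,315) is fully out, with bare tube between it and the collar and no red. The brass end moved about 29 px, or roughly 62 mm. I hold here and check that it is steady.

{"api": "play_rows", "payload": {
  "plan": [
    [0,0,0,0,0,0,0],
    [0,0,0,0,0,0,0],
    [0,0,0,0,0,0,0],
    [0,0,0,0,0,0,0],
    [0,0,0,0,0,0,0],
    [0,0,0,0,0,0,0],
    [0,0,0,0,0,0,0],
    [0,0,0,0,0,0,0]
  ]
}}

```text
time_s: 11.85
tcp_pos: [475.4, -67.5, 91.8]
ee_rot: [-0.495, 0.502, 0.498, 0.504]
force: [-2.4, 14.2, 7.0]
gripper_width: 22.7
```

```bash
python3 - <<'E'
from h import *
s=sense();print(s["time_s"],s["tcp_pos"],s["force"],np.abs(s["joint_velocities"]).max(),s["gripper_width"])
p,d=snapshot("top");h=cv2.cvtColor(p,cv2.COLOR_RGB2HSV)
def cen(n,m): 
    v,u=np.nonzero(m); return (len(u),u.mean(),v.mean(),u.min(),u.max()) if len(u) else 0
roi=np.zeros(h.shape[:2],bool);roi[235:260,215:280]=True
g=roi&(h[...,0]>45)&(h[...,0]<80)&(h[...,1]>120);r=roi&((h[...,0]<6)|(h[...,0]>172))&(h[...,1]>120)
c=cen("top",g);print("green",c,"red",r.sum())
G=plane("top",c[3]-.5,c[2],69);Gc=plane("top",c[1],c[2],69);print("green rear/centre y",G,Gc)
v=int(c[2]);print(p[v,218:236].tolist())
p,d=snapshot("scene");cv2.imwrite("pics/s7.png",cv2.resize(p[60:260,130:390,::-1],None,fx=3,fy=3))
E
```

```text
11.85 [475.38433512 -67.47240584  91.80781672] [-2.42931355 14.15882779  7.02976466] 0.0006986231714974031 22.748974051343083
green (23, np.float64(229.95652173913044), np.float64(244.34782608695653), np.int64(229), np.int64(231)) red 0
green rear/centre y [474.17926796 100.31294005  69.        ] [474.22741531  97.17719964  69.        ]
[[62, 62, 68], [77, 77, 80], [114, 114, 114], [149, 149, 149], [165, 165, 166], [162, 163, 164], [148, 149, 150], [140, 144, 145], [136, 146, 143], [117, 146, 125], [81, 141, 91], [45, 138, 57], [35, 137, 49], [65, 139, 75], [106, 144, 114], [132, 148, 140], [144, 150, 151], [147, 151, 154]]
```

View pics/s7.png

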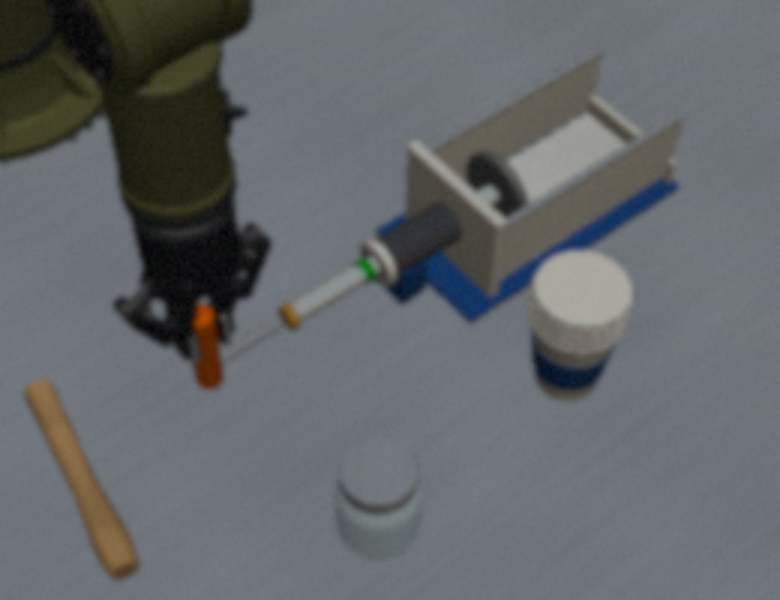

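Steady: green is out, there are no red pixels, and the jar, cups and pestle are untouched. Handing in.

```bash
python3 - <<'E'
from workcell import *
print(finish_job());s=sense();print(s["time_s"],s["tcp_pos"],s["force"],s["gripper_width"])
E
```

```text
the job is handed in; nothing more can be done
None
the job is handed in; nothing more can be done
```

I drew the handle out until the whole green ring stood clear of the barrel with no red showing, and handed the job in at about 12 s while still holding it there.

- **Grip:** I gripped the orange handle with the jaws lined up along the pull. The first grip sat about 4 mm off centre, so I opened, shifted and gripped again at 60 N before pulling.
- **Slack:** The handle ran free for about 47 mm. The force then rose to 5.7 N while the tube's brass end had not moved, which is the spring stop.
- **Pull:** I went on about 62 mm against the spring.
- **Last checks:**
  - The tool held still with a steady 14.2 N pull, which fits the spring at that draw.
  - The ring's rear edge stood about 5 mm outside the mouth, where the allowed range is 0 to 14 mm.
  - No red pixels showed in the top view.
- **Other objects:** In the last picture the cups, jar and pestle appeared to be where they were at the start. I judged this by eye and did not measure it.
- **Disagreements:**
  - The two cameras differed by about 3 mm on the handle's x position.
  - The ring's gap was read from only a few pixels (about 2 mm each). The spring force and the distance moved gave the same answer.
  - The fingers read 22.7 mm on the 24 mm handle.

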